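# Slide the jig cover over its locating pin and hold it pressed home

### The job

Pick up the aluminium jig cover by its black handle, rest its underside on the tip of the jig's locating pin with the hidden bore about a centimetre to one side, and slide it across until it drops over the pin, square with the jig base. Then press it down against the sprung orange rails until it is fully home on its stops, and finish while still holding it pressed down there; do not let go. Leave the two jars and the coil of solder where they stand.

Things in the scene. Friction and masses are not known exactly. Their poses are not given: they have to be found in the camera images.
- cover_grip (a point): Middle of the cover's black handle: an upright block 20 mm (x) by 60 mm (y) by 40 mm high on top of the cover plate. The point is 40 mm above the plate's underside, 24 mm above its upper face, 16 mm below the handle's top. Axes: x across the handle (close the fingers along it), y along it, z up.
- cover_bore (a point): Centre of the mouth of the bore in the cover's flat underside, straight below the middle of the handle. The bore is 16 mm in diameter and 16 mm deep, lightly chamfered, closed above by the handle, so it cannot be seen from above. Axes as the cover's.
- jig: Jig base, fixed: dark steel plate 120 (x) by 104 (y) by 16 mm, origin at the centre of its underside on the worktop. On it: two orange sprung rails along y (12 mm wide, 72 mm long, at x = -32 and +32 mm, tops 24 mm above the worktop), four steel stop studs (tops at 19 mm), and the pin. Square: cover's x parallel to jig's x, either way round.
- pin: Upright steel locating pin, fixed on the jig within 6 mm of its centre in x and y (differs each time). Origin at its foot, 16 mm above the worktop. 12 mm in diameter, 16 mm tall, the last 2.5 mm tapering to a flat tip 8 mm across; foot flange 20 mm across, 2 mm thick.
- pin_top (a point): Centre of the pin's tip, 32 mm above the worktop. The cover's underside is 32 mm above the worktop while it rests on the tip, 24 mm once it has dropped over the pin onto the orange rails, 19 mm when pressed fully home on the studs.
- lifter (a joint): How far the two orange rails (they move together) are pressed down, in m: 0 = up, 0.005 = cover on the stop studs. Springs push the rails up with 5 N at 0 and 12 N at 0.005, so the cover's own weight does not press them down and they lift it again when it is let go.
- salt_jar: Bystander: white plastic jar with a blue lid, 52 mm across, 60 mm high, loose; origin at the centre of its underside.
- coil: Bystander: flat coil of solder wire, 42 mm across, 8 mm high, loose; origin at the centre of its underside.
- brown_jar: Bystander: brown jar with a black lid, 60 mm across, 88 mm high, loose; origin at the centre of its underside.
- hinged_tin: Fixed yellow hinged tin, shut, always in the same place, 95 mm (x) by 128 mm (y) by 43 mm high, origin at the centre of its underside; only in the way.
- screen_right: Fixed fire screen: a wall from x = 0.35 to 0.88, faces at y = 0.03 and 0.08, 0.37 m high, small feet out to y = 0.11. More screens (with things on top, up to 0.41 m) stand on its other side, across the front at x = 0.25 to 0.36 and farther right. All work is on its +y side; cross the screens with the fingertips above 0.45 m.
- cover: The loose cover: aluminium plate 84 (x) by 100 (y) by 16 mm with the black handle on top, 56 mm high in all, about 0.25 kg; lies flat on the worktop at the start. Origin at the centre of its underside, z up.

How it is judged:
By the outcome, as a careful person would: the job done as asked, in the order asked, and still so for the second after the job is handed in, while the arm keeps its last pose, push and grip.
It also fails if it takes over 54 s, if anything falls off the work surface, if the arm or the gripper's body presses on something with over 40 N, if the wrist force passes 120 N, or if a joint passes its speed limit or range.

### The arm

A 6-joint arm with a two-finger parallel gripper is mounted at the origin on a cart in front of the work surface, level with it; the furniture and walls round the work are solid. World frame = base frame: x ahead of the robot, y to its left, z up, the work surface at z = 0. Lengths are in mm, angles in rad, forces in N, time in s.
With the tool pointing down it reaches from about 275 to 1000 mm from the base axis. Payload 8.4 kg.
Tool frame: the origin (TCP) lies midway between the tips of the shut fingers; the grasp point (between the pads) lies 19 mm behind it; z points along the fingers, y is the line along which they close (so a half turn about z gives the same grasp; the last joint's range is limited). The gripper opens to 85 mm and grips with 20 to 120 N. Pads are 22 mm wide; open, the fingers measure 114 mm over their backs; the gripper's body (76 mm by 85 mm) begins 54 mm behind the grasp point. The pads swing forward as they close: fully open they stand 13 mm farther back than shut.
Start: joints at [-1.325, 0.353, 1.633, -0, 1.155, -0.002], TCP at [153.293, -605.912, 231.281] pointing down, gripper open.
Joint ranges: [-2.63, 2.63], [-0.92, 2.1], [0.06, 2.66], [-1.3, 4.44], [0, 2.69], [-3.02, 3.02]. Speed limits (rad/s): [2.22, 2.22, 2.79, 3.14, 3.14, 3.14].

### API

Orientations are given as [roll, pitch, yaw] about the fixed x, y, z axes, in that order (R = Rz(yaw) Ry(pitch) Rx(roll)).
In Python, from rig import monitor, imaging, r gives the robot as it stands.
- The arm moves only by the tool drive_tool, never from a script. Its argument "plan" is a list of rows, each an object of numbers: "x", "y", "z": the shift along the tool's x, y, z in units of 50 mm (1.0 is 50 mm); "ax", "ay", "az": the turn, a rotation vector about the tool's x, y, z in units of 6 degrees (1.0 is 6 degrees); "hand": the finger opening in mm, from 0 to 85.4. In form: [{"x": .., "y": .., "z": .., "ax": .., "ay": .., "az": .., "hand": ..}, ...]. A call has 1 to 8 rows; each row is the pose to reach, as a shift and turn from the pose commanded when the call began, along the tool's axes at that moment; what a row does not reach only later rows make up. A row lasts 1/10 s, in which the tool goes at most 50 mm and 8.59 degrees, less where a joint would pass 70% of its speed; a pose out of reach is approached as far as the arm can. A call with a gripper value outside its range is refused whole. The fingers move at their own pace and stop on an object; "grip_force" is the grip in N (left out, the last holds). Time passes only in rows, so rows that repeat a pose let the fingers close. It gives the time, the measured TCP pose, the force, the opening and the grip force at its end, in the units of the state.
- monitor.sense(): the state, without advancing time (a new reading comes with each control period).
- imaging.grab_frame(name): name is "side" or "top" or "wrist"; returns the picture (400x640x3 uint8, red, green, blue); there is no depth.
- imaging.camera_info(name): a dict with "mtx" (3x3 intrinsics, pixels), "R" (3x3) and "t" (3): a world point X has camera coordinates R X + t. Camera axes: x right, y down, z forward; pixel columns grow to the right and rows downward; lengths in mm; the calibration is good to about 2 mm. A picture is of the moment at which its call begins: read the wrist's pose just before it. camera_info takes no time and is no camera call; for the wrist camera it gives the pose at the moment of the call.
- r.sign_off(): hands the job in; it is judged then, once.
The state is a dict: "clock": time; "qpos": joint angles; "qvel": joint speeds; "joint_efforts": joint torques, N m; "eef_pos": TCP position; "tcp_rot": TCP orientation; "contact_force": force on the tool from outside, world axes, zero at the start; "wrist_torque": the same for the moment, N m; "opening": opening from 0.0 (shut) to 1.0 (fully open); "grasp_force": force on a finger pad.
Only numpy, scipy, OpenCV 4.12 (cv2) and the standard library are available. Lean on these libraries where they do the work, as an engineer would, in place of code of your own. Each camera call takes 0.05 s, during which the arm holds its last target. There are 200 camera calls.

## Working session

There is one attempt and no reset: what is moved stays moved. The work goes in short steps, Python scripts to look and compute and a tool call to move; the robot and the scene stay as the last step left them, time stands still between calls to the robot, and variables do not carry over. Pictures are saved under pics/ and viewed, at most 10 in all, crops included, and the job is handed in when it is done.

Besides the shell and the picture viewer there is one more tool, called after "Call:" as name(argument=value, ...), one argument or row to a line, values as JSON. drive_tool: Moves the arm, as the interface text tells. Its arguments: {"type":"object","properties":{"plan":{"type":"array","items":{"type":"object","properties":{"x":{"type":"number"},"y":{"type":"number"},"z":{"type":"number"},"ax":{"type":"number"},"ay":{"type":"number"},"az":{"type":"number"},"hand":{"type":"number"}}}},"grip_force":{"type":"number"}},"required":["plan"]}

```bash
mkdir -p pics; cat > h.py <<'E'
import numpy as np, cv2
from rig import monitor, imaging, r
def save(n,f):
    im=imaging.grab_frame(n); cv2.imwrite('pics/'+f,im[:,:,::-1]); return im
def ray(ci,uv):
    K,R,t=map(np.array,(ci['mtx'],ci['R'],ci['t'])); t=t.ravel()
    d=R.T@np.linalg.solve(K,[uv[0],uv[1],1.]); return -R.T@t,d/np.linalg.norm(d)
def plane(ci,uv,z):
    c,d=ray(ci,uv); return c+d*(z-c[2])/d[2]
def proj(ci,X):
    p=np.array(ci['mtx'])@(np.array(ci['R'])@np.array(X,float)+np.array(ci['t']).ravel()); return p[:2]/p[2]
def tri(c1,u1,c2,u2):
    a,d=ray(c1,u1);b,e=ray(c2,u2)
    s=np.linalg.lstsq(np.c_[d,-e],b-a,rcond=None)[0]; p,q=a+s[0]*d,b+s[1]*e
    return (p+q)/2,np.linalg.norm(p-q)
E
python3 - <<'E'
from h import *
a=save('top','top0.png');b=save('side','side0.png')
cv2.imwrite('pics/both0.png',np.vstack([a,b])[:,:,::-1][:, :])
for n in('top','side'):
    ci=imaging.camera_info(n);print(n,ray(ci,(320,200)),np.array(ci['mtx'])[0,0])
print(monitor.sense())
E
```

```text
top (array([441.16947675, 242.90597191, 896.01659519]), array([ 0.0820068 , -0.01607478, -0.99650213])) 432.94155316381557
side (array([235.60635468, 558.56400652, 793.35217531]), array([ 0.30681623, -0.37017781, -0.87683076])) 430.532012434656
{'clock': 0.1, 'qpos': array([-1.32539950e+00,  3.53591314e-01,  1.63407998e+00, -1.26171697e-05,
        1.15520352e+00, -2.44892130e-03]), 'qvel': array([-0.00088242, -0.0003648 , -0.00051798,  0.00108128, -0.00010236,
       -0.00012109]), 'joint_efforts': array([-9.56066178e-04, -6.06358194e+01, -3.42823255e+01, -8.22840616e-05,
        4.01677695e-03, -3.20159984e-06]), 'eef_pos': array([ 153.18183141, -605.48215662,  230.62034754]), 'tcp_rot': array([-3.14031047e+00,  8.39668633e-06,  2.47850856e-01]), 'contact_force': array([-0.57587624,  0.65543618, -0.78304293]), 'wrist_torque': array([ 0.03039206, -0.04813132,  0.00649633]), 'grasp_force': 0.0, 'opening': 1.002534621081551}
```

View pics/top0.png

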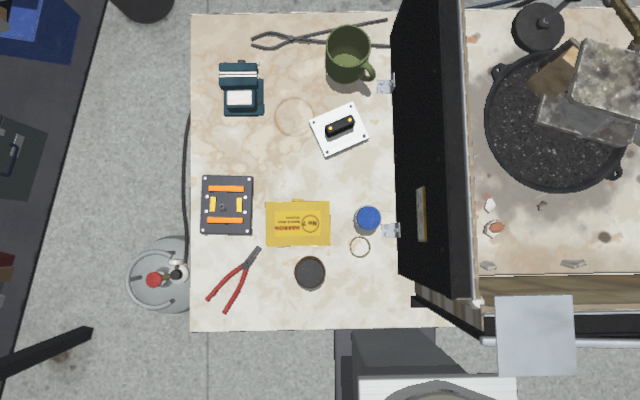

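View pics/side0.png

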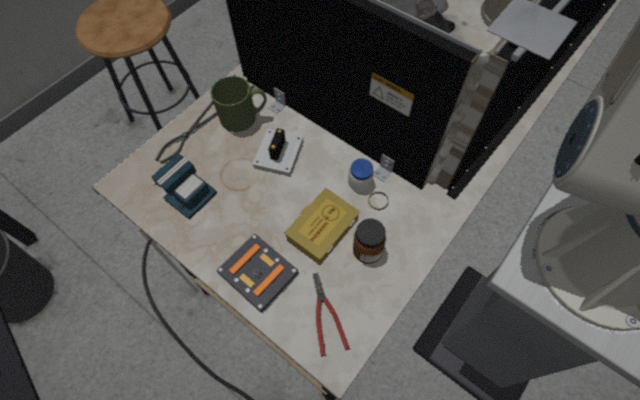

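The top view shows the cover (white plate, black handle) at about (339,130) and the jig at (227,205). The jars are at (368,218) and (310,272), and the coil at (360,246). The side view shows the cover at (278,150), the jig at (258,271), and the pin at about (257,271).

```bash
cat > m.py <<'E'
from h import *
T=cv2.imread('pics/top0.png');S=cv2.imread('pics/side0.png')
ct,cs=imaging.camera_info('top'),imaging.camera_info('side')
def big(m,box):
    x0,y0,x1,y1=box;mm=np.zeros(m.shape[:2],np.uint8);mm[y0:y1,x0:x1]=m[y0:y1,x0:x1]
    c=sorted(cv2.findContours(mm,cv2.RETR_EXTERNAL,cv2.CHAIN_APPROX_NONE)[0],key=cv2.contourArea)[::-1]
    return c
def hsv(I):return cv2.cvtColor(I,cv2.COLOR_BGR2HSV)
for n,I,ci,bc,bj in(('top',T,ct,(303,97,375,162),(195,168,262,242)),('side',S,cs,(245,118,308,180),(212,230,302,312))):
    H=hsv(I)
    # jig rails
    m=cv2.inRange(H,(5,150,120),(19,255,255))
    for c in big(m,bj)[:2]:
        rc=cv2.minAreaRect(c);P=[plane(ci,p,24) for p in cv2.boxPoints(rc)]
        print(n,'rail',np.round(rc[0],1),cv2.contourArea(c),np.round(np.mean(P,0),1));print(np.round(P,0)[:,:2].tolist())
    m=cv2.inRange(H,(0,0,0),(180,255,75))
    for c in big(m,bc)[:1]:
        print(n,'handle',cv2.contourArea(c),cv2.minAreaRect(c))
    m=cv2.inRange(H,(18,90,110),(35,255,255))
    for c in big(m,bc)[:3]:
        M=np.mean(c[:,0],0);print(n,'dot',M,len(c),np.round(plane(ci,M,56),1))
    x0,y0,x1,y1=bc;C1=I[y0:y1,x0:x1];x0,y0,x1,y1=bj;C2=I[y0:y1,x0:x1]
    C=[cv2.resize(c,(390,300),interpolation=cv2.INTER_CUBIC) for c in(C1,C2)]
    globals()['row'+n]=np.hstack(C)
cv2.imwrite('pics/crop0.png',np.vstack([rowtop,rowside]))
E
python3 m.py
```

```text
top rail [224.5 219.5] 163.5 [477.1 421.8  24. ]
[[483.0, 457.0], [482.0, 387.0], [471.0, 387.0], [473.0, 457.0]]
top rail [226.  188.2] 158.0 [540.4 418.6  24. ]
[[537.0, 453.0], [548.0, 453.0], [544.0, 384.0], [533.0, 384.0]]
top handle 130.5 ((339.20684814453125, 126.51725769042969), (11.884501457214355, 30.45403480529785), 68.19859313964844)
top dot [349.36363636 119.27272727] 11 [669.4 168.1  56. ]
top dot [329.9 127.5] 10 [653.5 207.   56. ]
side rail [268.3 279.8] 200.0 [475.2 424.4  24. ]
[[483.0, 460.0], [480.0, 388.0], [468.0, 389.0], [471.0, 460.0]]
side rail [244.3 258.8] 198.5 [538.8 421.9  24. ]
[[546.0, 457.0], [543.0, 386.0], [532.0, 387.0], [535.0, 458.0]]
side handle 302.5 ((277.39349365234375, 144.45562744140625), (13.53846263885498, 31.000001907348633), 22.61986541748047)
side dot [272.66666667 146.        ] 6 [652.3 207.4  56. ]
side dot [279.  130.5] 6 [668.7 168.5  56. ]
```

View pics/crop0.png

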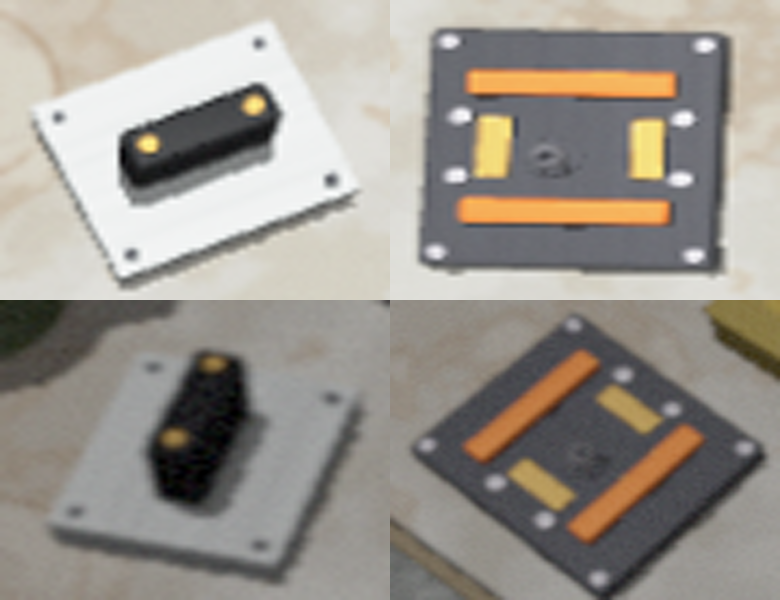

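The crop shows the cover's handle with its gold end dots, and the jig's orange rails. The pin is at about (222,206) in the top view and (258,272) in the side view. The handle's dots agree at z=56 in both views: centre (661,188), yaw 22.3°. The jig is at (508,422), yaw about -2.4°. I'll raise first.

Call:
drive_tool(
  plan=[
    {"z": -1},
    {"z": -2},
    {"z": -3},
    {"z": -4},
    {"z": -5},
    {"z": -5.4},
    {"z": -5.4},
  ],
)

```text
invalid input
```

```bash
cat >> h.py <<'E'
from scipy.spatial.transform import Rotation as Ro
def goal(pos,yawdeg):
    s=monitor.sense();R0=Ro.from_euler('xyz',s['tcp_rot'])
    d=R0.inv().apply(np.array(pos)-s['eef_pos'])/50
    rv=(R0.inv()*Ro.from_euler('xyz',[np.pi,0,np.radians(yawdeg)])).as_rotvec(degrees=True)/6
    print('t',round(s['clock'],2),'pos',s['eef_pos'].round(2),'rot',np.degrees(s['tcp_rot']).round(2),'F',s['contact_force'].round(1),'M',s['wrist_torque'].round(2),'op',round(s['opening']*85.4,1),'gf',round(s['grasp_force'],1))
    print('SHIFT',d.round(3),'TURN',rv.round(3))
E
python3 -c "
from h import *
goal((640,210,495),112.3)"
```

```text
t 0.1 pos [ 153.18 -605.48  230.62] rot [-179.93    0.     14.2 ] F [-0.6  0.7 -0.8] M [ 0.03 -0.05  0.01] op 85.6 gf 0.0
SHIFT [ 13.44  -13.429  -5.27 ] TURN [-9.000e-03 -1.000e-02 -1.635e+01]
```

Rows probably need all fields.

Call:
drive_tool(
  plan=[
    {"x": 0, "y": 0, "z": -1, "ax": 0, "ay": 0, "az": 0, "hand": 85},
    {"x": 0, "y": 0, "z": -2, "ax": 0, "ay": 0, "az": 0, "hand": 85},
    {"x": 0, "y": 0, "z": -3, "ax": 0, "ay": 0, "az": 0, "hand": 85},
    {"x": 0, "y": 0, "z": -4, "ax": 0, "ay": 0, "az": 0, "hand": 85},
    {"x": 0, "y": 0, "z": -5, "ax": 0, "ay": 0, "az": 0, "hand": 85},
    {"x": 0, "y": 0, "z": -5.4, "ax": 0, "ay": 0, "az": 0, "hand": 85},
    {"x": 0, "y": 0, "z": -5.4, "ax": 0, "ay": 0, "az": 0, "hand": 85},
  ],
)

```text
clock: 0.8
eef_pos: [153.5, -606.7, 505.1]
tcp_rot: [3.136, 0.0, 0.248]
contact_force: [-0.1, 0.4, -0.5]
opening: 0.991
grasp_force: 0.0
```

```bash
python3 -c "
from h import *
goal((620,225,500),112.3)"
```

```text
t 0.8 pos [ 153.49 -606.67  505.15] rot [179.66   0.    14.2 ] F [-0.1  0.4 -0.5] M [ 0.05  0.04 -0.  ] op 84.7 gf 0.0
SHIFT [ 13.125 -13.837   0.021] TURN [  0.042   0.049 -16.35 ]
```

Call:
drive_tool(
  plan=[
    {"x": 13, "y": -13.8, "z": 0, "ax": 0, "ay": 0, "az": -16.3, "hand": 85},
    {"x": 13, "y": -13.8, "z": 0, "ax": 0, "ay": 0, "az": -16.3, "hand": 85},
    {"x": 13, "y": -13.8, "z": 0, "ax": 0, "ay": 0, "az": -16.3, "hand": 85},
    {"x": 13, "y": -13.8, "z": 0, "ax": 0, "ay": 0, "az": -16.3, "hand": 85},
    {"x": 13, "y": -13.8, "z": 0, "ax": 0, "ay": 0, "az": -16.3, "hand": 85},
    {"x": 13, "y": -13.8, "z": 0, "ax": 0, "ay": 0, "az": -16.3, "hand": 85},
    {"x": 13, "y": -13.8, "z": 0, "ax": 0, "ay": 0, "az": -16.3, "hand": 85},
    {"x": 13, "y": -13.8, "z": 0, "ax": 0, "ay": 0, "az": -16.3, "hand": 85},
  ],
)

```text
clock: 1.6
eef_pos: [347.9, -254.3, 499.8]
tcp_rot: [-3.14, -0.001, 1.454]
contact_force: [1.2, -0.6, 0.5]
opening: 0.994
grasp_force: 0.0
```

```bash
python3 -c "
from h import *
goal((620,225,500),112.3)"
```

```text
t 1.6 pos [ 347.86 -254.29  499.76] rot [-1.799e+02 -6.000e-02  8.328e+01] F [ 1.2 -0.6  0.5] M [-0.01 -0.02 -0.04] op 84.9 gf 0.0
SHIFT [ 1.0157e+01  4.2840e+00 -2.0000e-03] TURN [-0.013 -0.013 -4.836]
```

Call:
drive_tool(
  plan=[
    {"x": 10, "y": 4.2, "z": 0, "ax": 0, "ay": 0, "az": -4.8, "hand": 85},
    {"x": 10, "y": 4.2, "z": 0, "ax": 0, "ay": 0, "az": -4.8, "hand": 85},
    {"x": 10, "y": 4.2, "z": 0, "ax": 0, "ay": 0, "az": -4.8, "hand": 85},
    {"x": 10, "y": 4.2, "z": 0, "ax": 0, "ay": 0, "az": -4.8, "hand": 85},
    {"x": 10, "y": 4.2, "z": 0, "ax": 0, "ay": 0, "az": -4.8, "hand": 85},
    {"x": 10, "y": 4.2, "z": 0, "ax": 0, "ay": 0, "az": -4.8, "hand": 85},
    {"x": 10, "y": 4.2, "z": 0, "ax": 0, "ay": 0, "az": -4.8, "hand": 85},
    {"x": 10, "y": 4.2, "z": 0, "ax": 0, "ay": 0, "az": -4.8, "hand": 85},
  ],
)

```text
clock: 2.4
eef_pos: [547.0, 92.7, 499.5]
tcp_rot: [-3.139, -0.0, 1.951]
contact_force: [1.3, -1.4, 0.3]
opening: 0.993
grasp_force: 0.0
```

```bash
python3 -c "
from h import *
goal((600,240,500),112.3)"
```

```text
t 2.4 pos [546.99  92.7  499.5 ] rot [-1.7987e+02 -2.0000e-02  1.1177e+02] F [ 1.3 -1.4  0.3] M [-0.01 -0.02 -0.08] op 84.8 gf 0.0
SHIFT [ 2.343  2.077 -0.014] TURN [-0.022 -0.003 -0.088]
```

Call:
drive_tool(
  plan=[
    {"x": 2.3, "y": 2, "z": 0, "ax": 0, "ay": 0, "az": 0, "hand": 85},
    {"x": 2.3, "y": 2, "z": 0, "ax": 0, "ay": 0, "az": 0, "hand": 85},
    {"x": 2.3, "y": 2, "z": 0, "ax": 0, "ay": 0, "az": 0, "hand": 85},
    {"x": 2.3, "y": 2, "z": 0, "ax": 0, "ay": 0, "az": 0, "hand": 85},
    {"x": 2.3, "y": 2, "z": 1, "ax": 0, "ay": 0, "az": 0, "hand": 85},
    {"x": 2.3, "y": 2, "z": 2, "ax": 0, "ay": 0, "az": 0, "hand": 85},
    {"x": 2.3, "y": 2, "z": 2.5, "ax": 0, "ay": 0, "az": 0, "hand": 85},
    {"x": 2.3, "y": 2, "z": 2.5, "ax": 0, "ay": 0, "az": 0, "hand": 85},
  ],
)

```text
clock: 3.2
eef_pos: [594.5, 233.1, 370.5]
tcp_rot: [-3.132, 0.0, 1.95]
contact_force: [0.0, 0.1, -0.7]
opening: 0.997
grasp_force: 0.0
```

```bash
python3 -c "
from h import *
goal((664,189,250),112.3)
ci=imaging.camera_info('wrist');save('wrist','w1.png')
import pickle;pickle.dump(ci,open('w1.pkl','wb'))
print(ray(ci,(320,200)),proj(ci,(661,188,56)),proj(ci,(508,422,24)))"
```

```text
t 3.2 pos [594.5  233.07 370.48] rot [-1.7945e+02  1.0000e-02  1.1174e+02] F [ 0.   0.1 -0.7] M [ 0.01 -0.    0.02] op 85.1 gf 0.0
SHIFT [-1.333  0.988  2.4  ] TURN [-0.092  0.001 -0.093]
(array([567.21098616, 302.20465114, 512.79208947]), array([ 0.11932585, -0.28435059, -0.95126552])) [348.95465981 195.35663049] [310.59932038 -12.68404217]
```

View pics/w1.png

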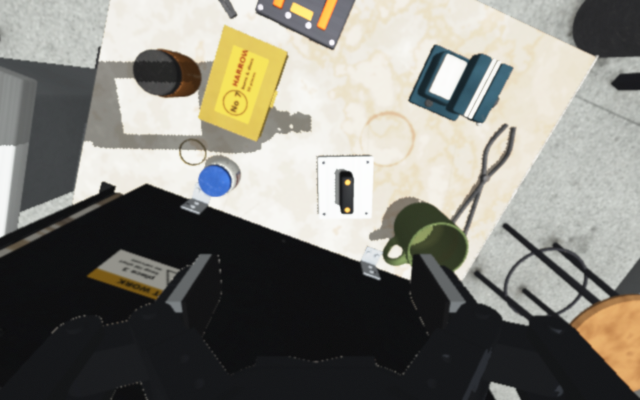

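The wrist view shows the cover's handle dots at about (347,182) and (347,210). My estimate projects to (349,195), so it agrees. I'll triangulate the dots and descend.

```bash
cat > n.py <<'E'
from h import *
import pickle
W=cv2.imread('pics/w1.png');ci=pickle.load(open('w1.pkl','rb'));ct,cs=imaging.camera_info('top'),imaging.camera_info('side')
m=cv2.inRange(cv2.cvtColor(W,cv2.COLOR_BGR2HSV),(15,80,110),(35,255,255));m[:,:330]=0;m[:,365:]=0;m[:170]=0;m[220:]=0
n,_,st,ce=cv2.connectedComponentsWithStats(m)
print(st[1:,4],ce[1:])
D=[c for c,s in zip(ce[1:],st[1:]) if s[4]>5]; D.sort(key=lambda c:c[1])
t=[(329.9,127.5),(349.4,119.3)];s=[(272.7,146),(279,130.5)]
for c in D:
    print(np.round(plane(ci,c,56),1))
for k in(0,1):
    print('top-side',tri(ct,t[k],cs,s[k]))
    for c in D: print(tri(ct,t[k],ci,c),tri(cs,s[k],ci,c))
E
python3 n.py
```

```text
[39 31] [[347.12820513 181.87179487]
 [346.93548387 209.58064516]]
[650.5 205.7  56. ]
[667.  166.7  56. ]
top-side (array([653.68881714, 206.67633815,  54.11081202]), np.float64(0.7418147797902185))
(array([649.12430105, 207.96240325,  69.16193484]), np.float64(2.242891928613625)) (array([650.91912895, 206.95278342,  57.27457392]), np.float64(2.456002666213413))
(array([625.82959604, 211.95048448, 202.29251763]), np.float64(18.163641442152702)) (array([689.47959417, 157.80970116, -19.1265654 ]), np.float64(28.974486815556038))
top-side (array([669.57925862, 167.85021563,  54.63445493]), np.float64(0.27030673108331527))
(array([688.70428632, 167.35190536, -71.87410189]), np.float64(36.102287669802344)) (array([632.01325847, 213.56866097, 127.34289942]), np.float64(17.985289234518724))
(array([665.93633668, 169.09684006,  65.04932644]), np.float64(1.8459195459387796)) (array([667.28137902, 168.17791116,  57.42690308]), np.float64(2.384155861831889))
```

Call:
drive_tool(
  plan=[
    {"x": -1.3, "y": 0.92, "z": 1, "ax": 0, "ay": 0, "az": -0.14, "hand": 60},
    {"x": -1.3, "y": 0.92, "z": 2, "ax": 0, "ay": 0, "az": -0.14, "hand": 60},
    {"x": -1.3, "y": 0.92, "z": 3, "ax": 0, "ay": 0, "az": -0.14, "hand": 60},
    {"x": -1.3, "y": 0.92, "z": 4, "ax": 0, "ay": 0, "az": -0.14, "hand": 60},
    {"x": -1.3, "y": 0.92, "z": 4.5, "ax": 0, "ay": 0, "az": -0.14, "hand": 60},
    {"x": -1.3, "y": 0.92, "z": 4.5, "ax": 0, "ay": 0, "az": -0.14, "hand": 60},
    {"x": -1.3, "y": 0.92, "z": 4.5, "ax": 0, "ay": 0, "az": -0.14, "hand": 60},
  ],
)

```text
clock: 3.95
eef_pos: [664.4, 191.1, 152.4]
tcp_rot: [-3.141, -0.0, 1.965]
contact_force: [0.8, 0.2, 1.4]
opening: 0.702
grasp_force: 0.0
```

```bash
cat > n2.py <<'E'
from h import *
goal((660.3,187,21),112.6)
ci=imaging.camera_info('wrist');W=save('wrist','w2.png')[:,:,::-1]
p=proj(ci,(660.3,187,56));print(p)
m=cv2.inRange(cv2.cvtColor(W,cv2.COLOR_BGR2HSV),(15,80,110),(35,255,255))
n,_,st,ce=cv2.connectedComponentsWithStats(m)
for c,s in zip(ce[1:],st[1:]):
    if s[4]>15 and np.hypot(*(c-p))<130: print(s[4],c.round(1),plane(ci,c,56).round(1))
E
python3 n2.py
```

```text
t 3.95 pos [664.43 191.11 152.38] rot [-179.99   -0.    112.58] F [0.8 0.2 1.4] M [ 0.02 -0.02  0.01] op 60.0 gf 0.0
SHIFT [-0.044 -0.107  2.628] TURN [-0.001 -0.    -0.004]
[309.65117989 199.01583098]
58 [307.1 172.5] [650.7 205.5  56. ]
86 [307.9 224.8] [667.1 166.9  56. ]
```

View pics/w2.png

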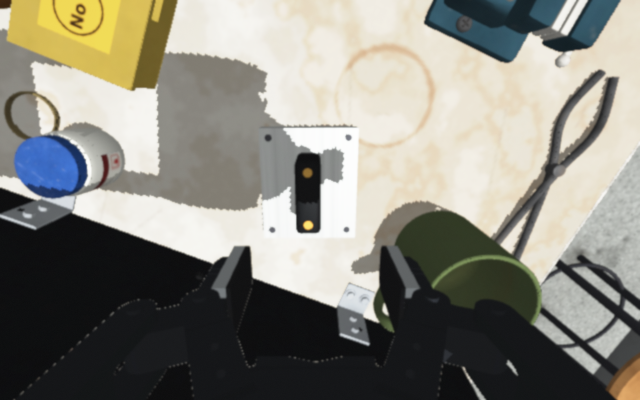

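The dots are at (307,172) and (308,225), so the centre is (659,186.3) and the yaw 23°. There is clear room for the fingers on both sides, so I'll descend.

Call:
drive_tool(
  plan=[
    {"x": -0.04, "y": -0.13, "z": 0.6, "ax": 0, "ay": 0, "az": -0.06, "hand": 60},
    {"x": -0.04, "y": -0.13, "z": 1.2, "ax": 0, "ay": 0, "az": -0.06, "hand": 60},
    {"x": -0.04, "y": -0.13, "z": 1.8, "ax": 0, "ay": 0, "az": -0.06, "hand": 60},
    {"x": -0.04, "y": -0.13, "z": 2.2, "ax": 0, "ay": 0, "az": -0.06, "hand": 60},
    {"x": -0.04, "y": -0.13, "z": 2.5, "ax": 0, "ay": 0, "az": -0.06, "hand": 60},
    {"x": -0.04, "y": -0.13, "z": 2.6, "ax": 0, "ay": 0, "az": -0.06, "hand": 60},
    {"x": -0.04, "y": -0.13, "z": 2.6, "ax": 0, "ay": 0, "az": -0.06, "hand": 60},
  ],
)

```text
clock: 4.7
eef_pos: [659.7, 187.2, 22.6]
tcp_rot: [3.14, 0.0, 1.971]
contact_force: [0.7, -0.5, -0.3]
opening: 0.703
grasp_force: 0.0
```

Call:
drive_tool(
  plan=[
    {"x": 0, "y": 0, "z": 0, "ax": 0, "ay": 0, "az": 0, "hand": 30},
    {"x": 0, "y": 0, "z": 0, "ax": 0, "ay": 0, "az": 0, "hand": 24},
    {"x": 0, "y": 0, "z": 0, "ax": 0, "ay": 0, "az": 0, "hand": 10},
    {"x": 0, "y": 0, "z": 0, "ax": 0, "ay": 0, "az": 0, "hand": 10},
    {"x": 0, "y": 0, "z": 0, "ax": 0, "ay": 0, "az": 0, "hand": 10},
    {"x": 0, "y": 0, "z": 0, "ax": 0, "ay": 0, "az": 0, "hand": 10},
    {"x": 0, "y": 0, "z": 0, "ax": 0, "ay": 0, "az": 0, "hand": 10},
    {"x": 0, "y": 0, "z": 0, "ax": 0, "ay": 0, "az": 0, "hand": 10},
  ],
  grip_force=60,
)

```text
clock: 5.5
eef_pos: [659.4, 187.1, 22.5]
tcp_rot: [3.14, 0.0, 1.971]
contact_force: [0.4, 0.2, 6.1]
opening: 0.224
grasp_force: 59.7
```

```bash
python3 -c "
from h import *
goal((659.3,186.5,201),112.6)"
```

```text
t 5.5 pos [659.41 187.09  22.51] rot [1.7990e+02 1.0000e-02 1.1296e+02] F [0.4 0.2 6.1] M [-0.03  0.18  0.02] op 19.1 gf 59.7
SHIFT [-0.011 -0.    -3.57 ] TURN [0.017 0.002 0.059]
```

The handle is gripped at 19 mm. Lifting.

Call:
drive_tool(
  plan=[
    {"x": 0, "y": 0, "z": -0.2, "ax": 0, "ay": 0, "az": 0, "hand": 10},
    {"x": 0, "y": 0, "z": -0.6, "ax": 0, "ay": 0, "az": 0, "hand": 10},
    {"x": 0, "y": 0, "z": -1.2, "ax": 0, "ay": 0, "az": 0, "hand": 10},
    {"x": 0, "y": 0, "z": -1.9, "ax": 0, "ay": 0, "az": 0, "hand": 10},
    {"x": 0, "y": 0, "z": -2.6, "ax": 0, "ay": 0, "az": 0, "hand": 10},
    {"x": 0, "y": 0, "z": -3.2, "ax": 0, "ay": 0, "az": 0, "hand": 10},
    {"x": 0, "y": 0, "z": -3.5, "ax": 0, "ay": 0, "az": 0, "hand": 10},
    {"x": 0, "y": 0, "z": -3.6, "ax": 0, "ay": 0, "az": 0, "hand": 10},
  ],
)

```text
clock: 6.3
eef_pos: [659.1, 187.0, 203.1]
tcp_rot: [3.139, 0.0, 1.971]
contact_force: [0.7, -0.2, -3.2]
opening: 0.228
grasp_force: 59.1
```

```bash
python3 -c "
from h import *
goal((505,300,200),87.6)"
```

```text
t 6.3 pos [659.13 186.98 203.11] rot [1.7987e+02 2.0000e-02 1.1295e+02] F [ 0.7 -0.2 -3.2] M [-0.02  0.03  0.01] op 19.5 gf 59.1
SHIFT [ 3.284 -1.957  0.057] TURN [ 2.200e-02 -2.000e-03  4.226e+00]
```

Call:
drive_tool(
  plan=[
    {"x": 0.8, "y": -0.5, "z": 0, "ax": 0, "ay": 0, "az": 1, "hand": 10},
    {"x": 1.6, "y": -1, "z": 0, "ax": 0, "ay": 0, "az": 2, "hand": 10},
    {"x": 2.4, "y": -1.4, "z": 0, "ax": 0, "ay": 0, "az": 3, "hand": 10},
    {"x": 3, "y": -1.8, "z": 0, "ax": 0, "ay": 0, "az": 3.9, "hand": 10},
    {"x": 3.28, "y": -1.96, "z": 0, "ax": 0, "ay": 0, "az": 4.23, "hand": 10},
    {"x": 3.28, "y": -1.96, "z": 0, "ax": 0, "ay": 0, "az": 4.23, "hand": 10},
    {"x": 3.28, "y": -1.96, "z": 0, "ax": 0, "ay": 0, "az": 4.23, "hand": 10},
    {"x": 3.28, "y": -1.96, "z": 0, "ax": 0, "ay": 0, "az": 4.23, "hand": 10},
  ],
)

```text
clock: 7.1
eef_pos: [504.8, 299.0, 200.6]
tcp_rot: [-3.141, 0.001, 1.529]
contact_force: [-0.6, 1.0, -2.8]
opening: 0.226
grasp_force: 59.7
```

```bash
python3 -c "
from h import *
import pickle
goal((505,300,150),87.6)
ci=imaging.camera_info('wrist');save('wrist','w3.png');pickle.dump(ci,open('w3.pkl','wb'))
print(proj(ci,(508,422,24)))"
```

```text
t 7.1 pos [504.82 299.02 200.59] rot [-1.7997e+02  4.0000e-02  8.7580e+01] F [-0.6  1.  -2.8] M [-0.07 -0.03  0.02] op 19.3 gf 59.7
SHIFT [0.02  0.003 1.012] TURN [-0.005  0.006 -0.003]
[313.58458869  36.0542204 ]
```

View pics/w3.png

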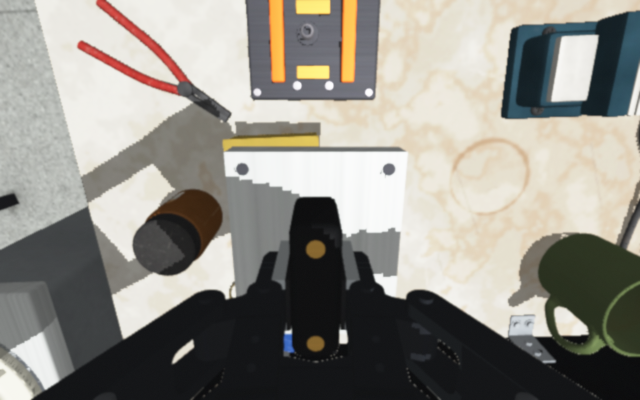

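The held cover's handle dots are at (316,249) and (316,343). The jig is ahead, with its pin at about (307,32). I'll move forward and lower for a nearer view.

Call:
drive_tool(
  plan=[
    {"x": 0.3, "y": 0, "z": 0.4, "ax": 0, "ay": 0, "az": 0, "hand": 10},
    {"x": 0.6, "y": 0, "z": 0.8, "ax": 0, "ay": 0, "az": 0, "hand": 10},
    {"x": 0.7, "y": 0, "z": 1, "ax": 0, "ay": 0, "az": 0, "hand": 10},
    {"x": 0.7, "y": 0, "z": 1, "ax": 0, "ay": 0, "az": 0, "hand": 10},
    {"x": 0.7, "y": 0, "z": 1, "ax": 0, "ay": 0, "az": 0, "hand": 10},
  ],
)

```text
clock: 7.65
eef_pos: [506.2, 334.0, 151.4]
tcp_rot: [-3.141, 0.0, 1.528]
contact_force: [0.5, 0.4, -2.3]
opening: 0.225
grasp_force: 59.6
```

```bash
cat > j.py <<'E'
from h import *
import pickle
goal((505,335,150),87.6)
c4=imaging.camera_info('wrist');W4=save('wrist','w4.png')[:,:,::-1].copy()
pickle.dump(c4,open('w4.pkl','wb'))
E
cat > k.py <<'E'
from h import *
import pickle
for n in('w3','w4'):
    I=cv2.imread(f'pics/{n}.png');ci=pickle.load(open(n+'.pkl','rb'));H=cv2.cvtColor(I,cv2.COLOR_BGR2HSV)
    m=cv2.inRange(H,(5,150,120),(19,255,255));m[180:]=0
    for c in sorted(cv2.findContours(m,0,1)[0],key=cv2.contourArea)[-2:]:
        rc=cv2.minAreaRect(c);B=cv2.boxPoints(rc);P=np.array([plane(ci,p,24) for p in B])
        a,b=P[1]-P[0],P[2]-P[1];L=a if np.linalg.norm(a)>np.linalg.norm(b) else b
        print(n,'rail',rc[0],P.mean(0).round(1),'len',np.linalg.norm(L).round(1),'ang',(np.degrees(np.arctan2(L[1],L[0]))%180-90).round(2))
    m=cv2.inRange(H,(12,80,80),(35,255,255));m[:235]=0;m[:,:290]=0;m[:,345:]=0
    k,_,st,ce=cv2.connectedComponentsWithStats(m)
    for c,s in zip(ce[1:],st[1:]):
        if s[4]>50: print(n,'dot',c.round(1),s[4])
I=cv2.imread('pics/w4.png');cv2.imwrite('pics/w4b.png',cv2.resize(I[0:200,220:400],(540,600),interpolation=cv2.INTER_CUBIC))
E
python3 j.py; python3 k.py
```

```text
t 7.65 pos [506.19 334.02 151.44] rot [-1.7999e+02  3.0000e-02  8.7570e+01] F [ 0.5  0.4 -2.3] M [-0.06 -0.01  0.  ] op 19.2 gf 59.6
SHIFT [ 0.019 -0.025  0.029] TURN [-0.002  0.004 -0.006]
w3 rail (348.2501220703125, 40.494049072265625) [538.6 416.   24. ] len 66.0 ang -2.59
w3 rail (276.780517578125, 40.9415283203125) [475.1 418.3  24. ] len 66.8 ang -2.45
w3 dot [315.3 248.9] 273
w3 dot [315.2 343.2] 211
w4 rail (353.0965576171875, 76.47525024414062) [538.6 418.3  24. ] len 71.0 ang -2.58
w4 rail (271.0899353027344, 76.01224517822266) [475.2 421.3  24. ] len 71.7 ang -2.49
w4 dot [315.2 248.8] 278
w4 dot [315.2 343.2] 211
```

View pics/w4b.png

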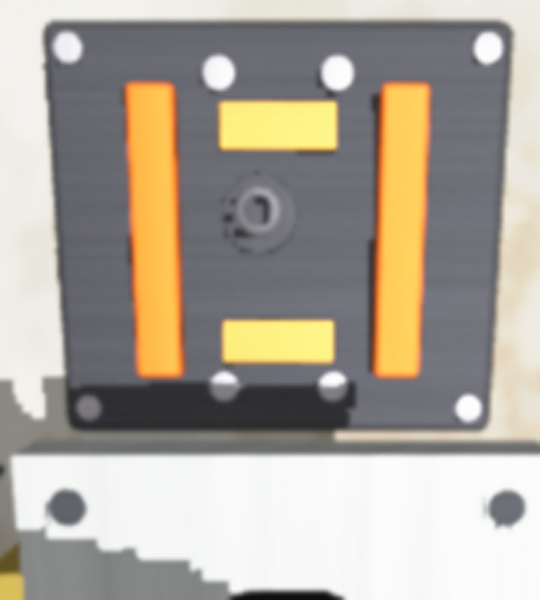

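The pin tip ring is at crop (259,209), which is px (306.4,69.7). The jig's rails are clear.

```bash
cat > l.py <<'E'
from h import *
import pickle
c3,c4=[pickle.load(open(n+'.pkl','rb')) for n in('w3','w4')];ct,cs=imaging.camera_info('top'),imaging.camera_info('side')
# refine pin tip: hough circle in upscaled crops
for n,ci,(cx,cy) in(('w3',c3,(307,32)),('w4',c4,(306.4,69.7))):
    I=cv2.imread(f'pics/{n}.png',0);x0,y0=int(cx)-20,int(cy)-20
    C=cv2.resize(I[y0:y0+40,x0:x0+40],None,fx=6,fy=6,interpolation=cv2.INTER_CUBIC)
    h=cv2.HoughCircles(C,cv2.HOUGH_GRADIENT,1,10,param1=60,param2=18,minRadius=24,maxRadius=75)
    if h is not None: print(n,[(round(x0+(a+.5)/6-.5,1),round(y0+(b+.5)/6-.5,1),round(q/6,1)) for a,b,q in h[0][:5]])
p4=(306.2,69.5);print('pin w4',plane(c4,p4,32).round(1),'w3',plane(c3,(307,32),32).round(1),'top-side',tri(ct,(222,206.2),cs,(258.2,272.4)),'w3-w4',tri(c3,(307,32),c4,p4))
Z=151.4
P=[plane(c4,d,Z+33.5) for d in((315.2,248.8),(315.2,343.2))]
print('dots',np.round(P,1),'gap',np.linalg.norm(P[0]-P[1]));M=(P[0]+P[1])/2;d=P[0]-P[1]
print('centre',M.round(1),'yaw',np.degrees(np.arctan2(d[1],d[0]))-90,'minus tcp',M-[506.2,334,151.4])
E
python3 l.py
```

```text
w3 [(np.float32(305.3), np.float32(30.2), np.float32(4.8))]
w4 [(np.float32(305.8), np.float32(69.3), np.float32(4.5))]
pin w4 [502.9 425.8  32. ] w3 [502.5 424.2  32. ] top-side (array([502.71929556, 426.37744111,  19.99177879]), np.float64(4.009928202278774)) w3-w4 (array([502.32639887, 426.98584295,  14.88344224]), np.float64(0.27223896019920985))
dots [[506.6 354.  184.9]
 [504.8 311.9 184.9]] gap 42.05880864564365
centre [505.7 333.  184.9] yaw -2.448962961413997 minus tcp [-0.5208382  -1.04949906 33.5       ]
```

The held cover's centre is (-0.5,-1.0) from the TCP, with a 42 mm dot gap and yaw -2.45°. The pin is at (502.8,426) and the jig yaw is -2.5°. I'll move to 10 mm short of the pin in y, about 9 mm above contact.

Call:
drive_tool(
  plan=[
    {"x": 0.5, "y": -0.04, "z": 0.3, "ax": 0, "ay": 0, "az": 0, "hand": 10},
    {"x": 1, "y": -0.08, "z": 0.8, "ax": 0, "ay": 0, "az": 0, "hand": 10},
    {"x": 1.5, "y": -0.12, "z": 1.3, "ax": 0, "ay": 0, "az": 0, "hand": 10},
    {"x": 1.66, "y": -0.13, "z": 1.6, "ax": 0, "ay": 0, "az": 0, "hand": 10},
    {"x": 1.66, "y": -0.13, "z": 1.74, "ax": 0, "ay": 0, "az": 0, "hand": 10},
    {"x": 1.66, "y": -0.13, "z": 1.74, "ax": 0, "ay": 0, "az": 0, "hand": 10},
    {"x": 1.66, "y": -0.13, "z": 1.74, "ax": 0, "ay": 0, "az": 0, "hand": 10},
  ],
)

```text
clock: 8.4
eef_pos: [503.5, 417.0, 65.3]
tcp_rot: [3.141, -0.0, 1.528]
contact_force: [0.9, 0.8, -2.0]
opening: 0.22
grasp_force: 59.6
```

```bash
python3 -c "
from h import *
goal((503.3,417,54.5),87.5)
ct,cs=imaging.camera_info('top'),imaging.camera_info('side')
for n,ci in(('top',ct),('side',cs)):
    I=save(n,n+'5.png')[:,:,::-1];p=proj(ci,(503,416,98));x,y=p.astype(int);x0,y0=x-40,y-40
    H=cv2.cvtColor(I,cv2.COLOR_BGR2HSV);print(n,p)
    cv2.imwrite('pics/'+n+'5c.png',cv2.resize(I[max(y0,0):y0+90,x0:x0+80],(400,450),interpolation=cv2.INTER_CUBIC))
cv2.imwrite('pics/c5.png',np.hstack([cv2.imread('pics/top5c.png'),cv2.imread('pics/side5c.png')]))
"
```

```text
t 8.4 pos [503.5  417.01  65.29] rot [ 1.7996e+02 -1.0000e-02  8.7530e+01] F [ 0.9  0.8 -2. ] M [ 0.   -0.    0.02] op 18.8 gf 59.6
SHIFT [-0.    -0.004  0.216] TURN [ 0.006 -0.002  0.006]
top [219.36629213 203.94189789]
side [254.78992079 252.65085328]
```

View pics/c5.png

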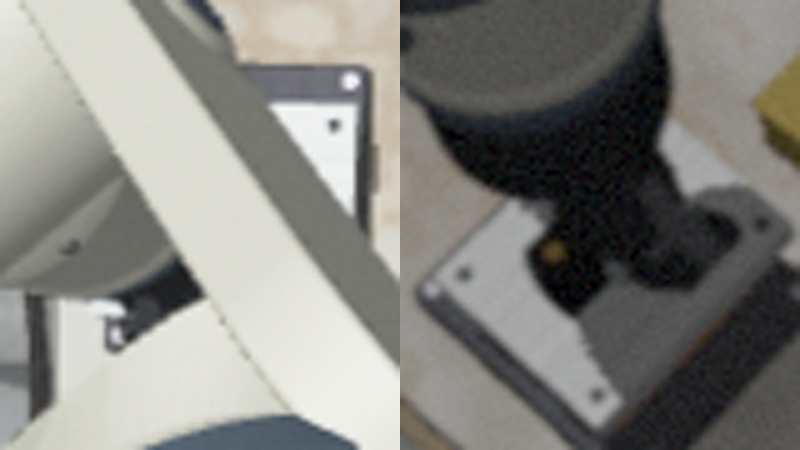

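The views show the cover square over the jig and offset in y. I'll descend gently to contact.

Call:
drive_tool(
  plan=[
    {"x": 0, "y": 0, "z": 0.06, "ax": 0, "ay": 0, "az": 0, "hand": 10},
    {"x": 0, "y": 0, "z": 0.12, "ax": 0, "ay": 0, "az": 0, "hand": 10},
    {"x": 0, "y": 0, "z": 0.16, "ax": 0, "ay": 0, "az": 0, "hand": 10},
    {"x": 0, "y": 0, "z": 0.18, "ax": 0, "ay": 0, "az": 0, "hand": 10},
    {"x": 0, "y": 0, "z": 0.2, "ax": 0, "ay": 0, "az": 0, "hand": 10},
    {"x": 0, "y": 0, "z": 0.2, "ax": 0, "ay": 0, "az": 0, "hand": 10},
  ],
)

```text
clock: 9.1
eef_pos: [502.8, 417.8, 54.5]
tcp_rot: [-3.141, 0.0, 1.529]
contact_force: [-1.0, -1.1, 0.2]
opening: 0.218
grasp_force: 60.4
```

Call:
drive_tool(
  plan=[
    {"x": 0, "y": 0, "z": 0.02, "ax": 0, "ay": 0, "az": 0, "hand": 10},
    {"x": 0, "y": 0, "z": 0.02, "ax": 0, "ay": 0, "az": 0, "hand": 10},
  ],
)

```text
clock: 9.3
eef_pos: [502.9, 417.8, 54.3]
tcp_rot: [3.142, 0.0, 1.529]
contact_force: [-3.7, -3.2, 9.3]
opening: 0.225
grasp_force: 61.6
```

Contact came at z=54.4, as predicted for the underside at 32 mm, with about 10 N on the tip. Sliding now.

Call:
drive_tool(
  plan=[
    {"x": 0.02, "y": 0, "z": 0, "ax": 0, "ay": 0, "az": 0, "hand": 10},
    {"x": 0.04, "y": 0, "z": 0, "ax": 0, "ay": 0, "az": 0, "hand": 10},
    {"x": 0.06, "y": 0, "z": 0, "ax": 0, "ay": 0, "az": 0, "hand": 10},
    {"x": 0.08, "y": 0, "z": 0, "ax": 0, "ay": 0, "az": 0, "hand": 10},
    {"x": 0.1, "y": 0, "z": 0, "ax": 0, "ay": 0, "az": 0, "hand": 10},
    {"x": 0.1, "y": 0, "z": 0, "ax": 0, "ay": 0, "az": 0, "hand": 10},
  ],
)

```text
clock: 9.9
eef_pos: [503.4, 423.1, 53.5]
tcp_rot: [3.141, -0.001, 1.528]
contact_force: [0.4, 0.1, -1.3]
opening: 0.225
grasp_force: 59.9
```

Call:
drive_tool(
  plan=[
    {"x": 0.02, "y": 0, "z": 0, "ax": 0, "ay": 0, "az": 0, "hand": 10},
    {"x": 0.04, "y": 0, "z": 0.01, "ax": 0, "ay": 0, "az": 0, "hand": 10},
    {"x": 0.04, "y": 0, "z": 0.01, "ax": 0, "ay": 0, "az": 0, "hand": 10},
  ],
)

```text
clock: 10.2
eef_pos: [503.0, 425.0, 52.4]
tcp_rot: [-3.141, 0.0, 1.529]
contact_force: [-0.1, 0.1, -3.3]
opening: 0.23
grasp_force: 59.8
```

The force vanished and z fell by 1 to 2 mm, so the tip is in the bore. I'll slide on to centre and lower.

Call:
drive_tool(
  plan=[
    {"x": 0.02, "y": 0, "z": 0.01, "ax": 0, "ay": 0, "az": 0, "hand": 10},
    {"x": 0.035, "y": 0, "z": 0.02, "ax": 0, "ay": 0, "az": 0, "hand": 10},
    {"x": 0.035, "y": 0, "z": 0.04, "ax": 0, "ay": 0, "az": 0, "hand": 10},
    {"x": 0.035, "y": 0, "z": 0.06, "ax": 0, "ay": 0, "az": 0, "hand": 10},
    {"x": 0.035, "y": 0, "z": 0.06, "ax": 0, "ay": 0, "az": 0, "hand": 10},
  ],
)

```text
clock: 10.7
eef_pos: [503.1, 426.4, 49.5]
tcp_rot: [-3.141, 0.0, 1.529]
contact_force: [0.3, -0.2, -2.1]
opening: 0.224
grasp_force: 59.8
```

```bash
python3 -c "
from h import *
goal((503.2,426.7,46.5),87.5)"
```

```text
t 10.7 pos [503.15 426.42  49.55] rot [-1.7999e+02  1.0000e-02  8.7580e+01] F [ 0.3 -0.2 -2.1] M [0.03 0.03 0.02] op 19.1 gf 59.8
SHIFT [0.006 0.001 0.061] TURN [-0.002  0.002  0.013]
```

Free of force at underside height 27 mm, so the bore is over the pin. Lowering onto the rails.

Call:
drive_tool(
  plan=[
    {"x": 0, "y": 0, "z": 0.02, "ax": 0, "ay": 0, "az": 0, "hand": 10},
    {"x": 0, "y": 0, "z": 0.04, "ax": 0, "ay": 0, "az": 0, "hand": 10},
    {"x": 0, "y": 0, "z": 0.06, "ax": 0, "ay": 0, "az": 0, "hand": 10},
    {"x": 0, "y": 0, "z": 0.07, "ax": 0, "ay": 0, "az": 0, "hand": 10},
    {"x": 0, "y": 0, "z": 0.07, "ax": 0, "ay": 0, "az": 0, "hand": 10},
  ],
)

```text
clock: 11.2
eef_pos: [503.3, 426.5, 46.5]
tcp_rot: [3.142, 0.0, 1.528]
contact_force: [-0.8, -0.7, -0.2]
opening: 0.228
grasp_force: 60.3
```

Call:
drive_tool(
  plan=[
    {"x": 0, "y": 0, "z": 0.02, "ax": 0, "ay": 0, "az": 0, "hand": 10},
    {"x": 0, "y": 0, "z": 0.04, "ax": 0, "ay": 0, "az": 0, "hand": 10},
    {"x": 0, "y": 0, "z": 0.06, "ax": 0, "ay": 0, "az": 0, "hand": 10},
    {"x": 0, "y": 0, "z": 0.06, "ax": 0, "ay": 0, "az": 0, "hand": 10},
  ],
  grip_force=90,
)

```text
clock: 11.6
eef_pos: [503.3, 426.6, 43.5]
tcp_rot: [3.141, -0.0, 1.528]
contact_force: [-3.2, -1.9, 6.0]
opening: 0.221
grasp_force: 91.4
```

Call:
drive_tool(
  plan=[
    {"x": 0, "y": 0, "z": 0.02, "ax": 0, "ay": 0, "az": 0, "hand": 10},
    {"x": 0, "y": 0, "z": 0.04, "ax": 0, "ay": 0, "az": 0, "hand": 10},
    {"x": 0, "y": 0, "z": 0.06, "ax": 0, "ay": 0, "az": 0, "hand": 10},
    {"x": 0, "y": 0, "z": 0.06, "ax": 0, "ay": 0, "az": 0, "hand": 10},
    {"x": 0, "y": 0, "z": 0.06, "ax": 0, "ay": 0, "az": 0, "hand": 10},
  ],
)

```text
clock: 12.1
eef_pos: [503.3, 426.6, 41.6]
tcp_rot: [3.141, -0.0, 1.528]
contact_force: [-4.4, -3.9, 15.1]
opening: 0.221
grasp_force: 93.0
```

Call:
drive_tool(
  plan=[
    {"x": 0, "y": 0, "z": 0.02, "ax": 0, "ay": 0, "az": 0, "hand": 10},
    {"x": 0, "y": 0, "z": 0.02, "ax": 0, "ay": 0, "az": 0, "hand": 10},
  ],
)

```text
clock: 12.3
eef_pos: [503.3, 426.6, 41.5]
tcp_rot: [3.141, -0.0, 1.528]
contact_force: [-7.6, -6.3, 22.9]
opening: 0.222
grasp_force: 94.5
```

It has hit a hard stop at z=41.5, which is the underside at 19 mm, with 23 N. A quick check that the cover hasn't slipped in the grip and is steady.

Call:
drive_tool(
  plan=[
    {"x": 0, "y": 0, "z": 0, "ax": 0, "ay": 0, "az": 0, "hand": 10},
    {"x": 0, "y": 0, "z": 0, "ax": 0, "ay": 0, "az": 0, "hand": 10},
    {"x": 0, "y": 0, "z": 0, "ax": 0, "ay": 0, "az": 0, "hand": 10},
  ],
)

```text
clock: 12.6
eef_pos: [503.3, 426.6, 41.5]
tcp_rot: [3.141, -0.0, 1.528]
contact_force: [-6.8, -6.1, 22.5]
opening: 0.222
grasp_force: 94.5
```

```bash
python3 -c "
from h import *
goal((503.3,426.6,41.5),87.5)
I=save('wrist','w9.png')[:,:,::-1];H=cv2.cvtColor(I,cv2.COLOR_BGR2HSV)
m=cv2.inRange(H,(12,80,80),(35,255,255));m[:235]=0;m[:,:290]=0;m[:,345:]=0
k,_,st,ce=cv2.connectedComponentsWithStats(m);print([(c.round(1),s[4]) for c,s in zip(ce[1:],st[1:]) if s[4]>50])
"
```

```text
t 12.6 pos [503.33 426.61  41.5 ] rot [ 1.7999e+02 -1.0000e-02  8.7570e+01] F [-6.8 -6.1 22.5] M [-0.97  1.18  0.04] op 18.9 gf 94.5
SHIFT [-0. -0. -0.] TURN [ 0.002 -0.002  0.012]
[(array([315.1, 248.9]), np.int32(277)), (array([315.1, 343.2]), np.int32(211)), (array([306.5, 356.6]), np.int32(144))]
```

View pics/w9.png

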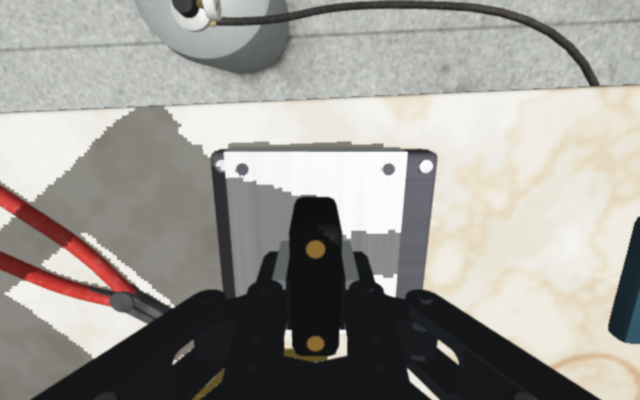

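The dots are unmoved in the hand, at (315,249) and (315,343). The cover is seated square on the jig and held down, so I'll hand in.

```bash
python3 -c "
from rig import r
print(r.sign_off())"
```

```text
the job is handed in; nothing more can be done
None
```

The cover was rested on the pin tip, slid across until it dropped over the pin, and pressed onto its stops, where the arm stopped dead at the expected height. I handed the job in at about 12.7 s with the arm still gripping it and pressing down at about 23 N, and the arm never went near the jars or the coil.

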